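# Clear spent tip racks from the bench shelf into the wire basket

### The job

Clear the two spent pipette-tip racks, the ones whose holes stand empty, off the bench shelf into the wire basket: the racks are too wide to grip, but the basket can be brought along the bench under the shelf's front edge and each rack drawn off the edge so that it drops in. Then put the basket with both racks in it wholly on the black rubber mat, and leave the full rack, the jar and the beaker on the shelf and the vial rack and wash bottle beside it where they are.

Things in the scene. Friction and masses are not known exactly. Their poses are not given: they have to be found in the camera images.
- shelf: Fixed grey bench-top drawer unit used as a shelf: 150 (x) x 640 (y) x 165 mm high, flat top without a lip, flush front face at x = -75 mm of its frame, looking to the robot. Origin at the centre of its underside, y along its length, z up. The three racks stand on it, the jar near its +y end and the beaker near its -y end.
- spent_rack_1: Spent pipette-tip rack of yellow plastic, 88 (x) x 128 (y) mm. Origin in the middle of its 42 mm high body, z up. Starts on the shelf top in one of three places 160 mm apart, long side along the shelf, front side 6 to 26 mm behind the shelf's front edge, at least 15 mm from its neighbours. 42 mm high with a flat top showing 24 empty dark holes; mass about 90 g.
- spent_rack_2: The other spent rack, the same as spent_rack_1: 88 x 128 x 42 mm, 24 empty holes, origin in the middle of its body.
- full_rack: Full pipette-tip rack of yellow plastic, 88 (x) x 128 (y) mm. Origin in the middle of its 42 mm high body, z up. Starts on the shelf top in one of three places 160 mm apart, long side along the shelf, front side 6 to 26 mm behind the shelf's front edge, at least 15 mm from its neighbours. Its 24 white tips stand 16 mm above the rack, 58 mm high in all. It stays where it is.
- basket: Loose open steel wire basket, 190 (x) x 200 (y) x 145 mm high, about 0.65 kg. Rim 10 mm wide and tall, rim top at 145 mm, opening 170 x 180 mm; mesh walls 4 mm thick under the middle of the rim, floor 4 mm. The rim can be pinched from above and the basket slid. Origin at the centre of its underside, y along the 200 mm side. Starts by one end of the shelf, the mat by the other.
- mat: Thin black rubber mat flush on the bench, 240 (x) x 270 (y) mm, about 1 mm thick and no step to slide over. Origin at its centre, y along its long side.
- reagent_bottle: Bystander: glass jar with a red cap, 58 mm across, 100 mm high, on the shelf near its +y end. Origin at the centre of its underside.
- beaker: Bystander: glass beaker 54 mm across, 75 mm high, on the shelf near its -y end. Origin at the centre of its underside.
- vial_rack: Bystander: red rack of small amber vials with blue caps, 105 x 200 x 47 mm, on the bench at the right. Origin at the centre of its underside.
- wash_bottle: Bystander: white wash bottle 64 mm across, 200 mm high with its spout, on the bench at the left. Origin at the centre of its underside.

How it is judged:
On the way, in this order (a step that is already met when the one before it is completed fails the run):
1. one spent rack lies in the basket (((x of spent_rack_1 in the frame of basket between -0.09 and 0.09 m and y of spent_rack_1 in the frame of basket between -0.095 and 0.095 m and z of spent_rack_1 in the frame of basket between 0 and 0.125 m and angle between basket's own z axis and vertical below 0.1 rad) or (x of spent_rack_2 in the frame of basket between -0.09 and 0.09 m and y of spent_rack_2 in the frame of basket between -0.095 and 0.095 m and z of spent_rack_2 in the frame of basket between 0 and 0.125 m and angle between basket's own z axis and vertical below 0.1 rad))), for 0.2 s.
2. both spent racks lie in the basket (x of spent_rack_1 in the frame of basket between -0.09 and 0.09 m and y of spent_rack_1 in the frame of basket between -0.095 and 0.095 m and z of spent_rack_1 in the frame of basket between 0 and 0.125 m and angle between each of basket, basket's own z axis and vertical below 0.1 rad and x of spent_rack_2 in the frame of basket between -0.09 and 0.09 m and y of spent_rack_2 in the frame of basket between -0.095 and 0.095 m and z of spent_rack_2 in the frame of basket between 0 and 0.125 m), for 0.2 s.
At the end, for the whole second after the job is handed in: Both spent racks lie inside the basket (middles less than 125 mm above its foot); the basket stands upright, wholly on the mat (centre within 30 mm across and 40 mm along, square to it within 0.3 rad), at rest; the full rack and the four bystanders within 30 mm of their starts (all of step 2 and x of basket in the frame of mat between -0.03 and 0.03 m and y of basket in the frame of mat between -0.04 and 0.04 m and (angle between the y axis of basket and the x axis of mat, either way round below 0.3 rad or angle between the y axis of basket and the y axis of mat, either way round below 0.3 rad) and height (world z) of basket below 0.006 m and linear speed of each of spent_rack_1, spent_rack_2, basket below 0.02 m/s and distance of each of full_rack, reagent_bottle, beaker, vial_rack, wash_bottle from where it was at the start of the episode below 0.03 m); the robot touches nothing.
It fails at once if the full rack is pushed more than 30 mm from its place (distance of full_rack from where it was at the start of the episode above 0.03 m).
It fails at once if a bystander is moved more than 30 mm or knocked over (distance of any of reagent_bottle, beaker, vial_rack, wash_bottle from where it was at the start of the episode above 0.03 m or angle between any of reagent_bottle, beaker, wash_bottle's own z axis and vertical above 0.4 rad).
It fails at once if the basket is tipped over (angle between basket's own z axis and vertical above 0.6 rad).
It also fails if it takes over 72 s, if anything falls off the work surface, if the arm or the gripper's body presses on something with over 40 N, if the wrist force passes 120 N, or if a joint passes its speed limit or range.

### The arm

A 7-joint arm with a two-finger parallel gripper is mounted at the origin on the work surface. World frame = base frame: x ahead of the robot, y to its left, z up, the work surface at z = 0. Lengths are in m, angles in rad, forces in N, time in s.
With the tool pointing down it reaches from about 0.425 to 0.925 m from the base axis. Payload 6.8 kg.
Tool frame: the origin (TCP) lies between the finger pads; the fingertips stand 8 mm ahead of it and the grasp point (between the pads) lies 11 mm behind it; z points along the fingers, y is the line along which they close (so a half turn about z gives the same grasp; the last joint's range is limited). The gripper opens to 85 mm and grips with 20 to 120 N. Pads are 22 mm wide; open, the fingers measure 114 mm over their backs; the gripper's body (76 mm by 85 mm) begins 54 mm behind the grasp point. The pads swing forward as they close: fully open they stand 13 mm farther back than shut.
Start: joints at [-1.349, 0.477, 0.022, 1.555, -0.011, 1.109, -0.083], TCP at [0.219, 0.639, 0.239] pointing down, gripper open.
Joint ranges: [-2.96, 2.96], [-0.34, 2.1], [-1.41, 1.46], [0.24, 2.44], [-1.37, 4.51], [0.17, 1.92], [-2.96, 2.96]. Speed limits (rad/s): [2.39, 2.39, 3.14, 3.14, 3.14, 3.14, 3.14].

### API

Orientations are given as a unit quaternion [x, y, z, w].
In Python, from rig import state, grab_frame, calibration, job_done, silhouettes gives the robot as it stands. The module is installed in compiled form; this text tells all that it offers.
- The arm moves only by the shell command python3 -m creep 'ROWS' [OPENING]. ROWS is JSON, a list of rows, each an object of numbers: "dx", "dy", "dz": the shift along the tool's x, y, z in cm; "ax", "ay", "az": the turn, a rotation vector about the tool's x, y, z in rad. A call has 1 to 20 rows; each row is the pose to reach, as a shift and turn from the pose commanded when the call began, along the tool's axes at that moment; what a row does not reach only later rows make up. A row lasts 1/10 s, in which the tool goes at most 50 mm and 8.59 degrees, less where a joint would pass 70% of its speed; a pose out of reach is approached as far as the arm can. A call with a gripper value outside its range is refused whole. OPENING is the finger opening in cm, from 0 to 8.54, set as the call begins (- or left out, the last holds). The fingers move at their own pace and stop on an object; the grip force is fixed at half the most. Time passes only in rows, so rows that repeat a pose let the fingers close. It gives the time, the measured TCP pose, the force, the opening and the grip force at its end, in the units of the state.
- state(): the state, without advancing time (a new reading comes with each control period).
- grab_frame(name): name is "scene" or "top" or "wrist"; returns the picture (384x512x3 uint8, red, green, blue); there is no depth.
- calibration(name): a dict with "intrinsics" (3x3 intrinsics, pixels), "position" and "attitude" of the camera in the world; the wrist camera has in their place "hand_eye" (4x4, takes a point from camera to tool coordinates, whose origin is the TCP and whose axes are the flange's). Camera axes: x right, y down, z forward; pixel columns grow to the right and rows downward; lengths in m; the calibration is good to about 2 mm. A picture is of the moment at which its call begins: read the wrist's pose just before it. calibration takes no time and is no camera call.
- job_done(): hands the job in; it is judged then, once.
Trained networks look in the newest picture that a camera, given by its name, has taken for a name from the list of things; names that differ only in an ending like _2 or _b are one class to them, and where a whole thing is asked for, a point or a joint stands for the part that bears it (a point fixed in the world has none). Each returns a list of dicts, best first, with "score" (0 to 1); they miss things now and then, are a little off and sometimes report something else, mostly with a low value. They report only what shows in the picture. A call takes as long as a camera call.
- silhouettes(target, camera): "mask" (384x512 bool, what is visible of it) and "position" ([row, column] in pixels, amid what is visible of it).
The state is a dict: "clock": time; "q": joint angles; "qvel": joint speeds; "joint_torque": joint torques, N m; "position": TCP position; "orientation": TCP orientation; "wrist_force": force on the tool from outside, world axes, zero at the start; "torque": the same for the moment, N m; "finger_gap": opening from 0.0 (shut) to 1.0 (fully open); "finger_force": force on a finger pad.
Only numpy, scipy, OpenCV 4.12 (cv2) and the standard library are available. Lean on these libraries where they do the work, as an engineer would, in place of code of your own. Each camera call takes 0.05 s, during which the arm holds its last target. There are 200 camera calls.

## Working session

There is one attempt and no reset: what is moved stays moved. The work goes in short steps, Python scripts to look and compute and a shell command to move; the robot and the scene stay as the last step left them, time stands still between calls to the robot, and variables do not carry over. Pictures are saved under pics/ and viewed, at most 12 in all, crops included, and the job is handed in when it is done.

```bash
mkdir -p pics; cat > h.py <<'E'
import numpy as np, cv2
from scipy.spatial.transform import Rotation as R
from rig import state, grab_frame, calibration, job_done, silhouettes
def cam(n):
    c=calibration(n); return np.array(c['intrinsics']),np.array(c['position']),c['attitude']
def rot(a):
    a=np.array(a); return a if a.shape==(3,3) else R.from_quat(a).as_matrix()
def ray(n,rc):
    K,p,a=cam(n); d=rot(a)@np.linalg.inv(K)@np.array([rc[1],rc[0],1.]); return p,d
def onz(n,rc,z):
    p,d=ray(n,rc); return p+d*(z-p[2])/d[2]
def save(n,f): 
    im=grab_frame(n); cv2.imwrite('pics/'+f,im[:,:,::-1]); return im
E
python3 - <<'E'
from h import *
np.set_printoptions(precision=3,suppress=True)
a=save('scene','s0.png');b=save('top','t0.png')
cv2.imwrite('pics/both.png',cv2.resize(np.vstack([a,b])[:,:,::-1],(512,768))[:, :]) 
for n in('scene','top'):
    print(n,calibration(n))
    for t in ['shelf','spent_rack_1','full_rack','basket','mat','reagent_bottle','beaker','vial_rack','wash_bottle']:
        for d in silhouettes(t,n):
            m=d['mask'].astype(np.uint8);r,c=np.nonzero(m)
            print(t,round(d['score'],2),np.round(d['position']),m.sum(),r.min(),r.max(),c.min(),c.max())
s=state();print(s['clock'],s['position'],s['orientation'],s['finger_gap'])
E
```

```text
scene {'intrinsics': array([[423.042,   0.   , 255.913],
       [  0.   , 423.042, 195.979],
       [  0.   ,   0.   ,   1.   ]]), 'position': array([ 1.324, -0.259,  0.992]), 'attitude': array([ 0.752,  0.54 , -0.218, -0.309])}
shelf 0.72 [248. 260.] 12457 170 308 146 391
spent_rack_1 0.9 [195. 323.] 1668 174 216 296 353
spent_rack_1 0.63 [229. 215.] 1939 202 248 185 243
full_rack 0.71 [204. 269.] 1867 183 229 244 300
basket 0.64 [211. 118.] 2380 159 241 83 162
mat 0.65 [164. 317.] 2194 144 188 278 361
reagent_bottle 0.65 [178. 377.] 806 161 200 363 390
beaker 0.9 [243. 164.] 689 226 261 147 172
beaker 0.27 [294.  86.] 3043 258 336 60 123
vial_rack 0.63 [292.  88.] 3033 258 336 60 123
top {'intrinsics': array([[473.904,   0.   , 238.239],
       [  0.   , 473.904, 195.107],
       [  0.   ,   0.   ,   1.   ]]), 'position': array([ 0.232, -0.018,  1.637]), 'attitude': array([ 0.723, -0.683,  0.072, -0.072])}
shelf 0.69 [182. 234.] 6907 139 195 130 329
spent_rack_1 0.79 [164. 278.] 1118 150 179 259 299
spent_rack_1 0.68 [163. 183.] 1224 147 177 161 201
full_rack 0.61 [167. 226.] 1223 150 181 208 248
basket 0.89 [248. 349.] 1528 222 288 304 374
basket 0.54 [149. 135.] 438 137 161 125 148
mat 0.7 [246. 135.] 5399 210 286 95 180
reagent_bottle 0.66 [148. 134.] 404 137 161 125 148
beaker 0.73 [245. 136.] 5426 210 287 95 181
beaker 0.68 [152. 323.] 264 144 163 315 332
beaker 0.54 [183. 102.] 510 167 193 87 114
vial_rack 0.91 [189. 370.] 1796 157 216 350 392
vial_rack 0.29 [185. 101.] 490 168 193 87 114
vial_rack 0.24 [183. 235.] 6679 139 195 130 329
wash_bottle 0.81 [185. 100.] 518 168 193 88 114
1.0 [0.219 0.639 0.239] [ 0.164  0.986 -0.     0.   ] 0.996670175354411
```

View pics/t0.png

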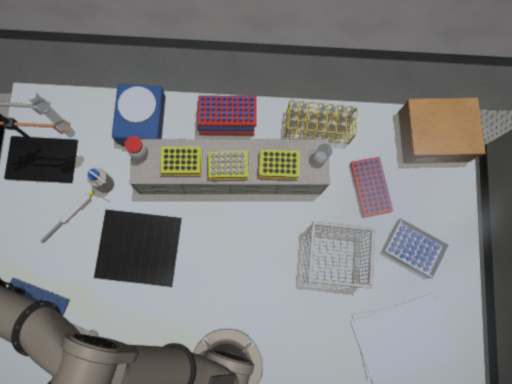

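View pics/s0.png

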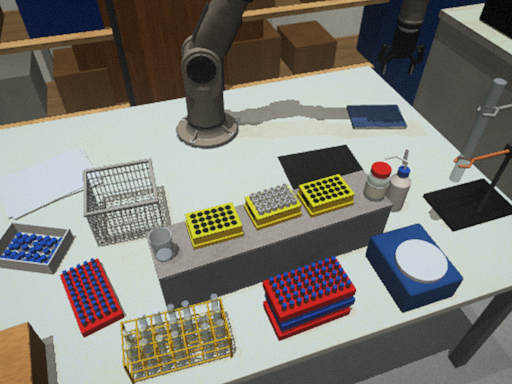

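The top view (up is +x, left is +y) shows the spent racks at about px (180,160) and (280,163), with the full one between them at (228,164). The basket is at (340,255) and the mat at (138,248). The scene view agrees: holes are empty in the outer racks, and white tips stand in the middle one.

```bash
cat > m.py <<'E'
from h import *
np.set_printoptions(precision=3,suppress=True)
def rect(n,m,z):
    m=m.astype(np.uint8); cs=max(cv2.findContours(m,cv2.RETR_EXTERNAL,cv2.CHAIN_APPROX_NONE)[0],key=len)[:,0]
    P=np.array([onz(n,(c[1],c[0]),z)[:2] for c in cs])*1000
    b=cv2.boxPoints(cv2.minAreaRect(P.astype(np.float32)))
    e1,e2=b[1]-b[0],b[2]-b[1]
    L=e1 if np.hypot(*e1)>np.hypot(*e2) else e2
    yaw=np.degrees(np.arctan2(L[1],L[0]))%180-90
    return b.mean(0),np.hypot(*e1),np.hypot(*e2),yaw
def tri(rc1,rc2):
    p,d=ray('top',rc1);q,e=ray('scene',rc2)
    d/=np.linalg.norm(d);e/=np.linalg.norm(e)
    t=np.linalg.lstsq(np.stack([d,-e],1),q-p,rcond=None)[0]
    a,b=p+d*t[0],q+e*t[1]; return (a+b)/2,np.linalg.norm(a-b)
if __name__=='__main__':
    im={n:grab_frame(n) for n in('top','scene')}
    for t,z in [('spent_rack_1',.207),('full_rack',.207),('mat',0.),('shelf',.165),('basket',.145)]:
        for n in ('top','scene'):
            for d in silhouettes(t,n):
                if d['score']>.5: print(t,n,*rect(n,d['mask'],z))
    # holes centroid of the racks -> triangulate
    for name,tb,sb in [('R',(150,181,258,302),(202,250,183,246)),('L',(146,178,159,203),(174,218,294,356))]:
        c=[]
        for n,b in (('top',tb),('scene',sb)):
            I=im[n][b[0]:b[1],b[2]:b[3]].astype(int)
            y=(I[...,0]-I[...,2]>60)
            k=cv2.convexHull(np.argwhere(cv2.morphologyEx(y.astype(np.uint8),cv2.MORPH_OPEN,np.ones((2,2)))>0)[:,::-1].astype(np.int32))
            full=np.zeros(y.shape,np.uint8);cv2.fillConvexPoly(full,k,1)
            dk=(I.max(2)<90)&(cv2.erode(full,np.ones((3,3)))>0)
            c.append(np.argwhere(dk).mean(0)+[b[0],b[2]])
        print(name,c,*tri(*c))
    # crops for viewing
    a=cv2.resize(im['top'][130:300,80:400],(800,425),interpolation=cv2.INTER_CUBIC)
    cv2.imwrite('pics/c1.png',a[:,:,::-1])
    np.save('top0.npy',im['top']);np.save('scene0.npy',im['scene'])
E
python3 m.py
```

```text
spent_rack_1 top [ 632.011 -130.551] 125.632484 95.97085 1.7655106
spent_rack_1 top [626.355 176.154] 132.86119 97.18477 3.3354568
spent_rack_1 scene [ 653.57  -135.336] 129.58972 118.75112 0.93730927
spent_rack_1 scene [647.14  167.225] 144.81357 118.63665 2.7044601
full_rack top [620.881  29.797] 129.1434 98.383316 5.5123367
full_rack scene [639.146  21.126] 137.77611 120.01024 4.923706
mat top [367.286 325.978] 244.88597 271.11426 -3.5745773
mat scene [324.857 329.099] 166.91472 271.89645 -2.3449478
shelf top [628.014  23.671] 639.6701 185.91916 3.3216476
shelf scene [690.837  26.948] 644.95337 247.94852 3.5251389
basket top [ 369.5   -335.969] 192.40964 219.17566 -2.716072
basket scene [ 427.257 -346.075] 313.37567 199.84865 87.19139
R [array([162.266, 279.136]), array([219.473, 212.274])] [ 0.64  -0.132  0.206] 0.0028252057698686544
L [array([158.966, 179.651]), array([191.338, 322.392])] [0.632 0.175 0.201] 0.012352773234238352
```

View pics/c1.png

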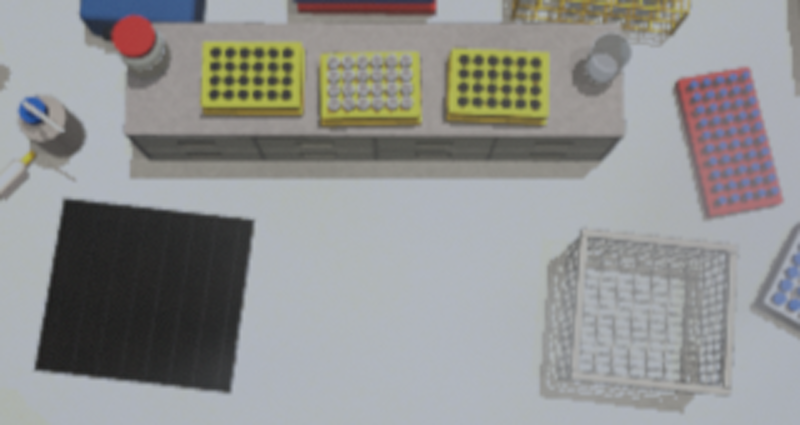

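The crop shows the shelf's top front edge from about (127,133) to (623,133) and the basket rim corners at about (584,231), (738,244), (728,390) and (575,384). The mat corners are (65,199), (254,219), (231,392) and (37,370).

```bash
python3 - <<'E'
from h import *
np.set_printoptions(precision=3,suppress=True)
f=lambda u,v,z:onz('top',(130+(v+.5)/2.5-.5,80+(u+.5)/2.5-.5),z)[:2]
G={'shelf':(.165,[(127,133),(623,133),(624,24),(136,22)]),'basket':(.145,[(584,231),(738,244),(728,390),(575,384)]),
'mat':(0,[(65,199),(254,219),(231,392),(37,370)]),'R':(.207,[(450,49),(549,50),(548,117),(448,115)]),'L':(.207,[(205,41),(303,43),(301,109),(203,107)]),'F':(.207,[(320,53),(419,53),(420,120),(321,121)]),
'vial':(.04,[(677,80),(748,68),(781,203),(709,217)]),'wash':(.15,[(40,112)]),'beak':(.24,[(612,52)])}
for k,(z,p) in G.items():
    P=np.array([f(u,v,z) for u,v in p]);print(k,P.mean(0));print(P.T)
    if len(P)==4: print('  sides',[round(np.hypot(*(P[(i+1)%4]-P[i])),3) for i in range(4)],'yaws',[round(np.degrees(np.arctan2(*(P[a]-P[b])[::-1]))-90,1) for a,b in((0,1),(3,2))])
print(calibration('wrist'))
E
```

```text
shelf [0.648 0.021]
[[ 0.556  0.593  0.739  0.704]
 [ 0.336 -0.296 -0.294  0.339]]
  sides [np.float64(0.632), np.float64(0.146), np.float64(0.635), np.float64(0.148)] yaws [np.float64(3.3), np.float64(3.1)]
basket [ 0.37  -0.345]
[[ 0.467  0.462  0.278  0.275]
 [-0.252 -0.448 -0.435 -0.246]]
  sides [np.float64(0.196), np.float64(0.184), np.float64(0.19), np.float64(0.192)] yaws [np.float64(-1.6), np.float64(1.1)]
mat [0.368 0.325]
[[0.493 0.48  0.242 0.256]
 [0.452 0.186 0.198 0.463]]
  sides [np.float64(0.267), np.float64(0.239), np.float64(0.266), np.float64(0.237)] yaws [np.float64(-2.8), np.float64(-3.1)]
R [ 0.638 -0.131]
[[ 0.679  0.685  0.598  0.593]
 [-0.068 -0.193 -0.194 -0.07 ]]
  sides [np.float64(0.125), np.float64(0.087), np.float64(0.124), np.float64(0.086)] yaws [np.float64(2.8), np.float64(2.2)]
L [0.631 0.176]
[[0.671 0.676 0.59  0.585]
 [0.24  0.117 0.113 0.235]]
  sides [np.float64(0.123), np.float64(0.086), np.float64(0.122), np.float64(0.086)] yaws [np.float64(2.1), np.float64(2.1)]
F [0.624 0.029]
[[ 0.664  0.671  0.585  0.576]
 [ 0.095 -0.03  -0.035  0.087]]
  sides [np.float64(0.124), np.float64(0.087), np.float64(0.123), np.float64(0.088)] yaws [np.float64(3.4), np.float64(3.9)]
vial [ 0.62  -0.466]
[[ 0.704  0.727  0.538  0.513]
 [-0.393 -0.493 -0.537 -0.439]]
  sides [np.float64(0.102), np.float64(0.195), np.float64(0.102), np.float64(0.197)] yaws [np.float64(13.2), np.float64(14.3)]
wash [0.581 0.454]
[[0.581]
 [0.454]]
beak [ 0.676 -0.266]
[[ 0.676]
 [-0.266]]
{'intrinsics': array([[283.445,   0.   , 252.727],
       [  0.   , 283.445, 193.262],
       [  0.   ,   0.   ,   1.   ]]), 'hand_eye': array([[ 0.001, -0.954, -0.299,  0.076],
       [ 1.   ,  0.001,  0.   , -0.001],
       [-0.   , -0.299,  0.954, -0.135],
       [ 0.   ,  0.   ,  0.   ,  1.   ]])}
```

```bash
cat > go.py <<'E'
# usage: go.py x,y,z,yawdeg ... -> tool-frame shifts (cm) and az (rad) from the present pose
import sys
from h import *
s=state(); M=rot(s['orientation']); p=np.array(s['position'])
print('clock %.2f pos %s gap %.3f F %s'%(s['clock'],np.round(p,4),s['finger_gap'],np.round(s['wrist_force'],1)), 'yaw %.2f tilt %.2f'%(np.degrees(np.arctan2(M[1,1],M[0,1]))-90,np.degrees(np.arccos(-M[2,2]))))
for a in sys.argv[1:]:
    x,y,z,w=map(float,a.split(','))
    T=np.array([[-np.cos(np.radians(w)),-np.sin(np.radians(w)),0],[-np.sin(np.radians(w)),np.cos(np.radians(w)),0],[0,0,-1]]).T
    T=np.stack([[-np.cos(np.radians(w)),-np.sin(np.radians(w)),0],[-np.sin(np.radians(w)),np.cos(np.radians(w)),0],[0,0,-1]],1)
    print(a,'d',np.round(M.T@(np.array([x,y,z])-p)*100,2),'a',np.round(R.from_matrix(M.T@T).as_rotvec(),3))
E
python3 go.py .42,.4,.24,0 .48,.1,.26,0 .40,-.25,.26,-2.5
```

```text
clock 1.60 pos [0.2186 0.6386 0.2393] gap 0.997 F [-0.7 -0.1 -0.4] yaw -18.90 tilt 0.00
.42,.4,.24,0 d [-26.79 -16.05  -0.07] a [ 0.   -0.   -0.33]
.48,.1,.26,0 d [-42.18 -42.49  -2.07] a [ 0.   -0.   -0.33]
.40,-.25,.26,-2.5 d [-45.95 -78.2   -2.07] a [ 0.    -0.    -0.286]
```

```bash
python3 -m creep '[{"dx":-4.5,"dy":-2.7,"az":-0.1},{"dx":-9,"dy":-5.4,"az":-0.2},{"dx":-13.5,"dy":-8.1,"az":-0.3},{"dx":-18,"dy":-10.8,"az":-0.33},{"dx":-22.5,"dy":-13.5,"az":-0.33},{"dx":-26.8,"dy":-16,"az":-0.33},{"dx":-29.5,"dy":-20.5,"dz":-0.5,"az":-0.33},{"dx":-32,"dy":-25,"dz":-1,"az":-0.33},{"dx":-34.5,"dy":-29,"dz":-1.5,"az":-0.33},{"dx":-37,"dy":-33.5,"dz":-2,"az":-0.33},{"dx":-39.5,"dy":-38,"dz":-2,"az":-0.33},{"dx":-42,"dy":-42.5,"dz":-2,"az":-0.33},{"dx":-43,"dy":-47,"dz":-2,"az":-0.32},{"dx":-44,"dy":-52,"dz":-2,"az":-0.31},{"dx":-44.5,"dy":-57,"dz":-2,"az":-0.3},{"dx":-45,"dy":-62,"dz":-2,"az":-0.29},{"dx":-45.3,"dy":-67,"dz":-2,"az":-0.286},{"dx":-45.6,"dy":-72,"dz":-2,"az":-0.286},{"dx":-45.9,"dy":-76,"dz":-2,"az":-0.286},{"dx":-45.95,"dy":-78.2,"dz":-2,"az":-0.286}]' 4; python3 - <<'E'
from h import *
np.set_printoptions(precision=3,suppress=True)
s=state();save('wrist','w0.png');print(s['position'],s['orientation'])
E
python3 go.py
```

```text
[0.219 0.639 0.239] [ 0.164  0.986  0.    -0.   ]
clock 1.65 pos [0.2186 0.6386 0.2393] gap 0.998 F [-0.6  0.3 -0.8] yaw -18.90 tilt 0.00validation failed for argument at $[0]...
```

View pics/w0.png

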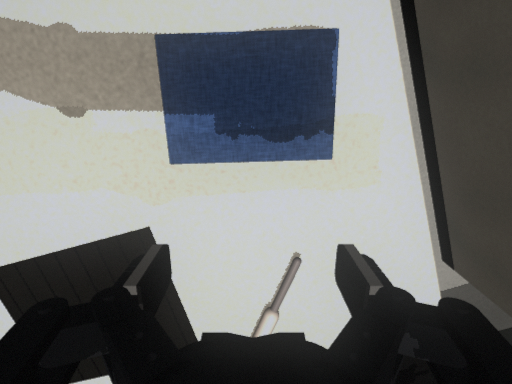

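The call was refused and the arm has not moved: this wrist picture shows only the mat's corner and a dark blue cloth. The rows probably need all six keys, so I'll probe that.

```bash
python3 -m creep '[{"dx":-4.5,"dy":-2.7,"dz":0,"ax":0,"ay":0,"az":-0.1},{"dx":-9,"dy":-5.4,"dz":0,"ax":0,"ay":0,"az":-0.2},{"dx":-13.5,"dy":-8.1,"dz":0,"ax":0,"ay":0,"az":-0.3},{"dx":-18,"dy":-10.8,"dz":0,"ax":0,"ay":0,"az":-0.33},{"dx":-22.5,"dy":-13.5,"dz":0,"ax":0,"ay":0,"az":-0.33},{"dx":-26.8,"dy":-16,"dz":0,"ax":0,"ay":0,"az":-0.33}]' 4; python3 go.py
```

```text
clock: 2.25
position: [0.4135, 0.408, 0.2396]
orientation: [-0.0, 1.0, 0.0, 0.0]
wrist_force: [0.7, 1.0, 0.1]
finger_gap: 0.468
finger_force: 0.0
clock 2.25 pos [0.4135 0.408  0.2396] gap 0.468 F [0.7 1.  0.1] yaw 0.01 tilt 0.04
```

```bash
python3 -m creep '[{"dx":-1,"dy":-4.5,"dz":-1,"ax":0,"ay":0,"az":0},{"dx":-2,"dy":-9,"dz":-2,"ax":0,"ay":0,"az":0},{"dx":-3,"dy":-13.5,"dz":-2,"ax":0,"ay":0,"az":0},{"dx":-4,"dy":-18,"dz":-2,"ax":0,"ay":0,"az":0},{"dx":-5,"dy":-22.5,"dz":-2,"ax":0,"ay":0,"az":0},{"dx":-6,"dy":-27,"dz":-2,"ax":0,"ay":0,"az":0},{"dx":-6,"dy":-31.5,"dz":-2,"ax":0,"ay":0,"az":0},{"dx":-6,"dy":-36,"dz":-2,"ax":0,"ay":0,"az":0},{"dx":-5,"dy":-40.5,"dz":-2,"ax":0,"ay":0,"az":0},{"dx":-4,"dy":-45,"dz":-2,"ax":0,"ay":0,"az":0},{"dx":-3,"dy":-49.5,"dz":-2,"ax":0,"ay":0,"az":0},{"dx":-2,"dy":-54,"dz":-2,"ax":0,"ay":0,"az":0.02},{"dx":-1,"dy":-58,"dz":-2,"ax":0,"ay":0,"az":0.04},{"dx":0,"dy":-62,"dz":-2,"ax":0,"ay":0,"az":0.044},{"dx":1,"dy":-65,"dz":-2,"ax":0,"ay":0,"az":0.044},{"dx":2,"dy":-65,"dz":-2,"ax":0,"ay":0,"az":0.044},{"dx":2,"dy":-65,"dz":-2,"ax":0,"ay":0,"az":0.044}]' 4; python3 - <<'E'
from h import *
np.set_printoptions(precision=3,suppress=True)
s=state();save('wrist','w1.png');print(s['position'],s['orientation'])
E
python3 go.py
```

```text
clock: 3.95
position: [0.3912, -0.2407, 0.2592]
orientation: [0.023, 1.0, 0.0, -0.0]
wrist_force: [0.1, 0.2, 0.1]
finger_gap: 0.468
finger_force: 0.0
[ 0.391 -0.241  0.259] [ 0.023  1.     0.    -0.   ]
clock 4.00 pos [ 0.3923 -0.2397  0.2593] gap 0.467 F [ 0.8 -0.3 -0.3] yaw -2.52 tilt 0.05
```

View pics/w1.png

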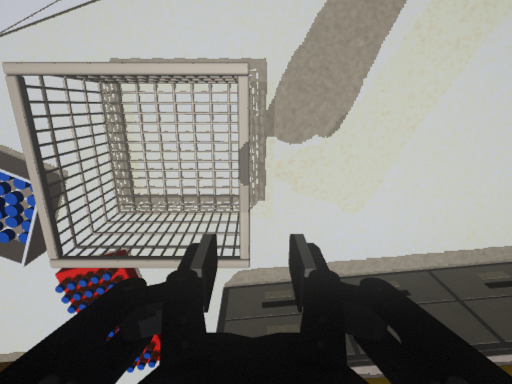

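The wrist view shows the basket rim. Its +y side runs nearly straight from about px (249,63) to (250,266), and the outer corners on the -y side are at (5,63) and (52,266).

```bash
cat > wr.py <<'E'
from h import *
def won(c,r,z,s):
    k=calibration('wrist');K=np.array(k['intrinsics']);H=np.array(k['hand_eye']);M=rot(s['orientation'])
    d=M@H[:3,:3]@np.linalg.inv(K)@np.array([c,r,1.]);p=np.array(s['position'])+M@H[:3,3]
    return (p+d*(z-p[2])/d[2])[:2]
E
python3 - <<'E'
from wr import *
s={'position':[.3912,-.2407,.2592],'orientation':[.023,1,0,0]}
for z in(.14,.145,.15):
    P=np.array([won(c,r,z,s) for c,r in((5,63),(249,63),(250,266),(52,266))])
    print(z,P.round(3).tolist(),[round(np.hypot(*(P[(i+1)%4]-P[i])),3) for i in range(4)],P.mean(0).round(3), np.degrees(np.arctan2(*(P[1]-P[0])[::-1]))-90,np.degrees(np.arctan2(*(P[2]-P[1])[::-1])))
E
python3 go.py .395,-.2435,.131,-2.5
```

```text
0.14 [[0.273, -0.44], [0.282, -0.239], [0.472, -0.248], [0.463, -0.45]] [np.float64(0.201), np.float64(0.19), np.float64(0.203), np.float64(0.19)] [ 0.373 -0.344] -2.5600057905873967 -2.476156558125997
0.145 [[0.274, -0.436], [0.283, -0.239], [0.469, -0.248], [0.461, -0.446]] [np.float64(0.197), np.float64(0.187), np.float64(0.199), np.float64(0.187)] [ 0.372 -0.342] -2.560005790587411 -2.476156558125998
0.15 [[0.275, -0.432], [0.284, -0.239], [0.466, -0.247], [0.458, -0.442]] [np.float64(0.193), np.float64(0.183), np.float64(0.195), np.float64(0.183)] [ 0.371 -0.34 ] -2.5600057905873967 -2.476156558125991
clock 4.00 pos [ 0.3923 -0.2397  0.2593] gap 0.467 F [ 0.8 -0.3 -0.3] yaw -2.52 tilt 0.05
.395,-.2435,.131,-2.5 d [-0.28 -0.38 12.83] a [ 0.001  0.    -0.   ]
```

```bash
python3 -m creep '[{"dx":0,"dy":0,"dz":3,"ax":0,"ay":0,"az":0},{"dx":0,"dy":0,"dz":6,"ax":0,"ay":0,"az":0},{"dx":0,"dy":0,"dz":8,"ax":0,"ay":0,"az":0},{"dx":0,"dy":0,"dz":8,"ax":0,"ay":0,"az":0},{"dx":0,"dy":0,"dz":8,"ax":0,"ay":0,"az":0}]' 4;python3 go.py .395,-.2495,.131,-2.5
```

```text
clock: 4.5
position: [0.3933, -0.2395, 0.1796]
orientation: [0.021, 1.0, 0.0, -0.0]
wrist_force: [-0.1, -1.2, 0.4]
finger_gap: 0.467
finger_force: 0.0
clock 4.50 pos [ 0.3933 -0.2395  0.1796] gap 0.467 F [-0.1 -1.2  0.4] yaw -2.40 tilt 0.02
.395,-.2495,.131,-2.5 d [-0.22 -1.    4.86] a [ 0.    -0.     0.002]
```

```bash
python3 -m creep '[{"dx":-0.2,"dy":-1,"dz":0,"ax":0,"ay":0,"az":0},{"dx":-0.2,"dy":-1,"dz":2.5,"ax":0,"ay":0,"az":0},{"dx":-0.2,"dy":-1,"dz":4.9,"ax":0,"ay":0,"az":0},{"dx":-0.2,"dy":-1,"dz":4.9,"ax":0,"ay":0,"az":0},{"dx":-0.2,"dy":-1,"dz":4.9,"ax":0,"ay":0,"az":0}]' 4;python3 -m creep '[{"dx":0,"dy":0,"dz":0,"ax":0,"ay":0,"az":0},{"dx":0,"dy":0,"dz":0,"ax":0,"ay":0,"az":0},{"dx":0,"dy":0,"dz":0,"ax":0,"ay":0,"az":0},{"dx":0,"dy":0,"dz":0,"ax":0,"ay":0,"az":0},{"dx":0,"dy":0,"dz":0,"ax":0,"ay":0,"az":0}]' 0.3; python3 go.py
```

```text
clock: 5.0
position: [0.3947, -0.2511, 0.1312]
orientation: [0.022, 1.0, -0.0, 0.0]
wrist_force: [0.4, 0.4, 0.8]
finger_gap: 0.467
finger_force: 0.0
clock: 5.5
position: [0.3951, -0.2505, 0.1316]
orientation: [0.022, 1.0, 0.0, 0.001]
wrist_force: [-1.1, 1.7, 6.4]
finger_gap: 0.105
finger_force: 58.8
clock 5.50 pos [ 0.3951 -0.2505  0.1316] gap 0.105 F [-1.1  1.7  6.4] yaw -2.51 tilt 0.13
```

```bash
python3 go.py .4975,-.0445,.131,3.3; python3 - <<'E'
from wr import *
s={'position':[.3912,-.2407,.2592],'orientation':[.023,1,0,0]}
for c,r in((222,286),(510,263)): print(won(c,r,0,s))
E
```

```text
clock 5.50 pos [ 0.3951 -0.2505  0.1316] gap 0.105 F [-1.1  1.7  6.4] yaw -2.51 tilt 0.13
.4975,-.0445,.131,3.3 d [-9.33 21.03  0.09] a [ 0.     0.002 -0.101]
[ 0.5939897  -0.30035114]
[0.57194821 0.15750276]
```

```bash
python3 -m creep '[{"dx":-0.4,"dy":0.9,"dz":0,"ax":0,"ay":0,"az":0},{"dx":-1.2,"dy":2.7,"dz":0,"ax":0,"ay":0,"az":-0.01},{"dx":-2.0,"dy":4.6,"dz":0,"ax":0,"ay":0,"az":-0.02},{"dx":-2.8,"dy":6.4,"dz":0,"ax":0,"ay":0,"az":-0.03},{"dx":-3.6,"dy":8.2,"dz":0,"ax":0,"ay":0,"az":-0.04},{"dx":-4.4,"dy":10,"dz":0,"ax":0,"ay":0,"az":-0.05},{"dx":-5.2,"dy":11.8,"dz":0,"ax":0,"ay":0,"az":-0.06},{"dx":-6,"dy":13.6,"dz":0,"ax":0,"ay":0,"az":-0.07},{"dx":-6.8,"dy":15.4,"dz":0,"ax":0,"ay":0,"az":-0.08},{"dx":-7.6,"dy":17.2,"dz":0,"ax":0,"ay":0,"az":-0.09},{"dx":-8.4,"dy":19,"dz":0,"ax":0,"ay":0,"az":-0.1},{"dx":-9,"dy":20.4,"dz":0,"ax":0,"ay":0,"az":-0.1},{"dx":-9.3,"dy":21,"dz":0,"ax":0,"ay":0,"az":-0.1},{"dx":-9.3,"dy":21,"dz":0,"ax":0,"ay":0,"az":-0.1},{"dx":-9.3,"dy":21,"dz":0,"ax":0,"ay":0,"az":-0.1}]' ; python3 - <<'E'
from h import *
a=grab_frame('top')[130:300,80:400]; b=grab_frame('wrist')
a=cv2.resize(a,(800,425),interpolation=cv2.INTER_CUBIC)
cv2.imwrite('pics/c2.png',a[:,:,::-1])
E
python3 go.py
```

```text
clock: 7.0
position: [0.4975, -0.0462, 0.1316]
orientation: [-0.028, 1.0, -0.001, 0.002]
wrist_force: [0.8, -5.6, 4.3]
finger_gap: 0.097
finger_force: 59.0
clock 7.10 pos [ 0.4975 -0.0462  0.1316] gap 0.100 F [ 0.  -5.6  5.1] yaw 3.16 tilt 0.21
```

View pics/c2.png

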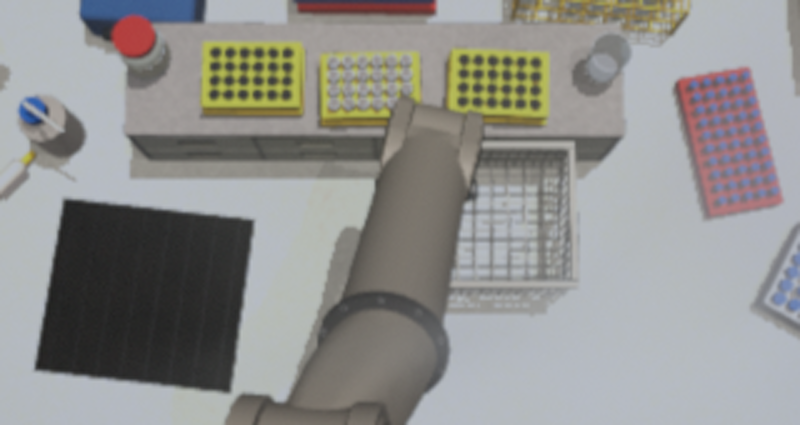

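The top view shows the basket pulled in below the right rack: its rear rim is at v≈142 against the shelf edge at v≈133, which leaves a gap of about 5 mm. Next I release and go behind the right rack.

```bash
python3 -m creep '[{"dx":0,"dy":0,"dz":0,"ax":0,"ay":0,"az":0},{"dx":0,"dy":0,"dz":0,"ax":0,"ay":0,"az":0},{"dx":0,"dy":0,"dz":-0.5,"ax":0,"ay":0,"az":0},{"dx":0,"dy":0,"dz":-3,"ax":0,"ay":0,"az":0},{"dx":0,"dy":0,"dz":-7,"ax":0,"ay":0,"az":0},{"dx":0,"dy":0,"dz":-12,"ax":0,"ay":0,"az":0},{"dx":0,"dy":0,"dz":-17,"ax":0,"ay":0,"az":0},{"dx":0,"dy":0,"dz":-17,"ax":0,"ay":0,"az":0},{"dx":0,"dy":0,"dz":-17,"ax":0,"ay":0,"az":0}]' 3; python3 go.py .707,-.129,.30,3.3 .707,-.129,.18,3.3
```

```text
clock: 8.0
position: [0.4967, -0.0444, 0.3017]
orientation: [-0.028, 1.0, 0.0, 0.001]
wrist_force: [0.5, 0.7, -1.7]
finger_gap: 0.353
finger_force: 0.0
clock 8.00 pos [ 0.4967 -0.0444  0.3017] gap 0.353 F [ 0.5  0.7 -1.7] yaw 3.25 tilt 0.18
.707,-.129,.30,3.3 d [-20.52  -9.64   0.22] a [ 0.001  0.003 -0.001]
.707,-.129,.18,3.3 d [-20.48  -9.65  12.22] a [ 0.001  0.003 -0.001]
```

Before descending, I'll look with the wrist camera from above.

```bash
python3 -m creep '[{"dx":-4,"dy":-1.9,"dz":0,"ax":0,"ay":0,"az":0},{"dx":-8,"dy":-3.8,"dz":0,"ax":0,"ay":0,"az":0},{"dx":-12,"dy":-5.7,"dz":0,"ax":0,"ay":0,"az":0},{"dx":-16,"dy":-7.6,"dz":0,"ax":0,"ay":0,"az":0},{"dx":-20,"dy":-9.4,"dz":0,"ax":0,"ay":0,"az":0},{"dx":-20.5,"dy":-9.6,"dz":0,"ax":0,"ay":0,"az":0},{"dx":-20.5,"dy":-9.6,"dz":0,"ax":0,"ay":0,"az":0},{"dx":-20.5,"dy":-9.6,"dz":0,"ax":0,"ay":0,"az":0}]' 0; python3 - <<'E'
from wr import *
np.set_printoptions(precision=3,suppress=True)
s=state();save('wrist','w2.png')
print(s['position'],s['orientation'])
for t in('spent_rack_1',):
    for d in silhouettes(t,'wrist'):
        cs=max(cv2.findContours(d['mask'].astype(np.uint8),cv2.RETR_EXTERNAL,cv2.CHAIN_APPROX_NONE)[0],key=len)[:,0]
        P=np.array([won(c,r,.207,s) for c,r in cs])*1000
        b=cv2.minAreaRect(P.astype(np.float32)); print(d['score'],b,cv2.boxPoints(b).tolist())
E
```

```text
clock: 8.8
position: [0.705, -0.1286, 0.2991]
orientation: [-0.028, 1.0, 0.0, -0.001]
wrist_force: [0.3, 0.2, 0.6]
finger_gap: 0.001
finger_force: 0.0
[ 0.705 -0.129  0.299] [-0.028  1.     0.    -0.001]
0.92 ((640.186767578125, -132.30731201171875), (85.38888549804688, 124.72648620605469), 0.9797985553741455) [[596.43212890625, -70.68325805664062], [598.56494140625, -195.39151000976562], [683.94140625, -193.93136596679688], [681.80859375, -69.22311401367188]]
```

View pics/w2.png

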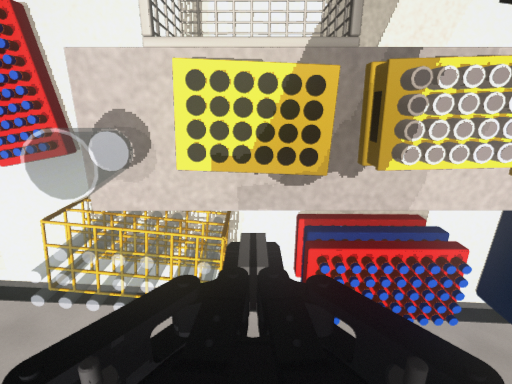

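The wrist view shows the right rack centred at about (255,115), with clear shelf behind it (rows 175–210) and the basket beyond the front edge (150–360). The tubes and red boxes behind the shelf are clear of the fingers.

```bash
python3 -m creep '[{"dx":0,"dy":-0.3,"dz":4,"ax":0,"ay":0,"az":0},{"dx":0,"dy":-0.3,"dz":8,"ax":0,"ay":0,"az":0},{"dx":0,"dy":-0.3,"dz":11,"ax":0,"ay":0,"az":0},{"dx":0,"dy":-0.3,"dz":11.8,"ax":0,"ay":0,"az":0},{"dx":0,"dy":-0.3,"dz":11.8,"ax":0,"ay":0,"az":0},{"dx":0.5,"dy":-0.3,"dz":11.8,"ax":0,"ay":0,"az":0},{"dx":1,"dy":-0.3,"dz":11.8,"ax":0,"ay":0,"az":0},{"dx":1.5,"dy":-0.3,"dz":11.8,"ax":0,"ay":0,"az":0},{"dx":2,"dy":-0.3,"dz":11.8,"ax":0,"ay":0,"az":0},{"dx":2.5,"dy":-0.3,"dz":11.8,"ax":0,"ay":0,"az":0},{"dx":3,"dy":-0.3,"dz":11.8,"ax":0,"ay":0,"az":0}]' 0; python3 go.py
```

```text
clock: 10.0
position: [0.676, -0.1337, 0.1825]
orientation: [-0.028, 1.0, 0.0, 0.0]
wrist_force: [0.2, 0.2, 1.2]
finger_gap: -0.001
finger_force: 0.4
clock 10.00 pos [ 0.676  -0.1337  0.1825] gap -0.001 F [0.2 0.2 1.2] yaw 3.22 tilt 0.01
```

```bash
python3 -m creep '[{"dx":1,"dy":0,"dz":0,"ax":0,"ay":0,"az":0},{"dx":2,"dy":0,"dz":0,"ax":0,"ay":0,"az":0},{"dx":3,"dy":0,"dz":0,"ax":0,"ay":0,"az":0},{"dx":4,"dy":0,"dz":0,"ax":0,"ay":0,"az":0},{"dx":5,"dy":0,"dz":0,"ax":0,"ay":0,"az":0},{"dx":6,"dy":0,"dz":0,"ax":0,"ay":0,"az":0},{"dx":7,"dy":0,"dz":0,"ax":0,"ay":0,"az":0},{"dx":8,"dy":0,"dz":0,"ax":0,"ay":0,"az":0},{"dx":9,"dy":0,"dz":0,"ax":0,"ay":0,"az":0},{"dx":10,"dy":0,"dz":0,"ax":0,"ay":0,"az":0},{"dx":10,"dy":0,"dz":0,"ax":0,"ay":0,"az":0},{"dx":10,"dy":0,"dz":0,"ax":0,"ay":0,"az":0}]' 0; python3 -m creep '[{"dx":0,"dy":0,"dz":-4,"ax":0,"ay":0,"az":0},{"dx":0,"dy":0,"dz":-8,"ax":0,"ay":0,"az":0},{"dx":0,"dy":0,"dz":-12,"ax":0,"ay":0,"az":0},{"dx":0,"dy":0,"dz":-12,"ax":0,"ay":0,"az":0},{"dx":0,"dy":0,"dz":-12,"ax":0,"ay":0,"az":0}]' 3; python3 - <<'E'
from wr import *
np.set_printoptions(precision=3,suppress=True)
s=state();w=save('wrist','w3.png');t=grab_frame('scene')
print(s['position'],s['orientation'])
cv2.imwrite('pics/c3.png',np.hstack([cv2.resize(w,(400,300)),cv2.resize(t[130:300,60:287],(400,300))])[:,:,::-1])
E
```

```text
clock: 11.2
position: [0.5767, -0.1393, 0.1825]
orientation: [-0.028, 1.0, 0.0, 0.0]
wrist_force: [-0.2, -0.3, -0.0]
finger_gap: -0.005
finger_force: 0.0
clock: 11.7
position: [0.5775, -0.1393, 0.3031]
orientation: [-0.028, 1.0, -0.0, 0.001]
wrist_force: [-0.2, 0.0, -0.1]
finger_gap: 0.351
finger_force: 0.0
[ 0.578 -0.139  0.303] [-0.028  1.    -0.     0.001]
```

View pics/c3.png

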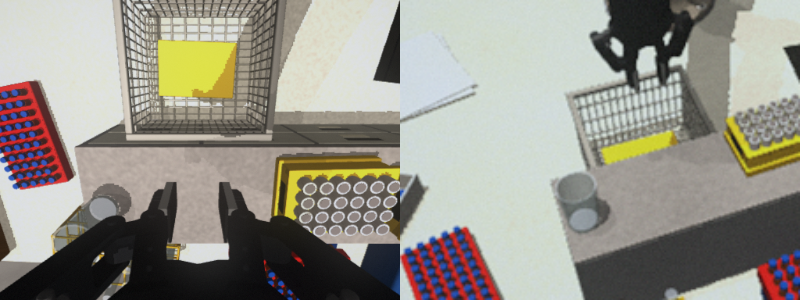

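The wrist view shows the rack flat in the basket, upside down, at about (195,70) in the half-size crop. The basket is still by the shelf and the full rack is untouched. I'll check the rim position before re-gripping.

```bash
python3 - <<'E'
from wr import *
s={'position':[.578,-.139,.303],'orientation':[-.028,1,0,.001]}
a=[won(c*1.28,r*1.28,.145,s) for c,r in((125,140),(273,137),(279,0),(113,0))]
print(np.round(a,3).tolist())
E
python3 go.py .4975,-.0455,.30,3.2
```

```text
[[0.584, -0.238], [0.568, -0.037], [0.408, -0.056], [0.419, -0.245]]
clock 11.80 pos [ 0.5763 -0.1389  0.3011] gap 0.350 F [-0.1  0.5 -0.3] yaw 3.25 tilt 0.11
.4975,-.0455,.30,3.2 d [7.33 9.77 0.12] a [ 0.    -0.002  0.001]
```

```bash
python3 -m creep '[{"dx":3,"dy":4,"dz":0,"ax":0,"ay":0,"az":0},{"dx":6,"dy":8,"dz":0,"ax":0,"ay":0,"az":0},{"dx":7.3,"dy":9.7,"dz":0,"ax":0,"ay":0,"az":0},{"dx":7.3,"dy":9.7,"dz":4,"ax":0,"ay":0,"az":0},{"dx":7.3,"dy":9.7,"dz":8,"ax":0,"ay":0,"az":0},{"dx":7.3,"dy":9.7,"dz":12,"ax":0,"ay":0,"az":0},{"dx":7.3,"dy":9.7,"dz":15,"ax":0,"ay":0,"az":0},{"dx":7.3,"dy":9.7,"dz":17,"ax":0,"ay":0,"az":0},{"dx":7.3,"dy":9.7,"dz":17,"ax":0,"ay":0,"az":0},{"dx":7.3,"dy":9.7,"dz":17,"ax":0,"ay":0,"az":0}]' 3.5;python3 -m creep '[{"dx":0,"dy":0,"dz":0,"ax":0,"ay":0,"az":0},{"dx":0,"dy":0,"dz":0,"ax":0,"ay":0,"az":0},{"dx":0,"dy":0,"dz":0,"ax":0,"ay":0,"az":0},{"dx":0,"dy":0,"dz":0,"ax":0,"ay":0,"az":0},{"dx":0,"dy":0,"dz":0,"ax":0,"ay":0,"az":0}]' 0.3; python3 go.py .4795,.2595,.131,3.3
```

```text
clock: 12.8
position: [0.4978, -0.0468, 0.1318]
orientation: [-0.028, 1.0, -0.0, -0.001]
wrist_force: [-0.7, -0.4, 0.1]
finger_gap: 0.407
finger_force: 0.0
clock: 13.3
position: [0.4992, -0.0467, 0.1335]
orientation: [-0.028, 1.0, 0.0, 0.001]
wrist_force: [-1.5, -1.0, 6.5]
finger_gap: 0.106
finger_force: 59.4
clock 13.30 pos [ 0.4992 -0.0467  0.1335] gap 0.106 F [-1.5 -1.   6.5] yaw 3.21 tilt 0.13
.4795,.2595,.131,3.3 d [ 0.25 30.68  0.26] a [ 0.     0.002 -0.002]
```

```bash
python3 -m creep '[{"dx":0.3,"dy":0.8,"dz":0,"ax":0,"ay":0,"az":0},{"dx":0.5,"dy":2.4,"dz":0,"ax":0,"ay":0,"az":0},{"dx":0.5,"dy":4.4,"dz":0,"ax":0,"ay":0,"az":0},{"dx":0.5,"dy":6.4,"dz":0,"ax":0,"ay":0,"az":0},{"dx":0.5,"dy":8.4,"dz":0,"ax":0,"ay":0,"az":0},{"dx":0.5,"dy":10.4,"dz":0,"ax":0,"ay":0,"az":0},{"dx":0.5,"dy":12.4,"dz":0,"ax":0,"ay":0,"az":0},{"dx":0.5,"dy":14.4,"dz":0,"ax":0,"ay":0,"az":0},{"dx":0.5,"dy":16.4,"dz":0,"ax":0,"ay":0,"az":0},{"dx":0.5,"dy":18.4,"dz":0,"ax":0,"ay":0,"az":0},{"dx":0.5,"dy":20.4,"dz":0,"ax":0,"ay":0,"az":0},{"dx":0.5,"dy":22.4,"dz":0,"ax":0,"ay":0,"az":0},{"dx":0.5,"dy":24.4,"dz":0,"ax":0,"ay":0,"az":0},{"dx":0.5,"dy":26.4,"dz":0,"ax":0,"ay":0,"az":0},{"dx":0.4,"dy":28.4,"dz":0,"ax":0,"ay":0,"az":0},{"dx":0.2,"dy":30,"dz":0,"ax":0,"ay":0,"az":0},{"dx":0.1,"dy":30.6,"dz":0,"ax":0,"ay":0,"az":0},{"dx":0.1,"dy":30.6,"dz":0,"ax":0,"ay":0,"az":0},{"dx":0.1,"dy":30.6,"dz":0,"ax":0,"ay":0,"az":0}]' 
python3 -m creep '[{"dx":0,"dy":0,"dz":0,"ax":0,"ay":0,"az":0},{"dx":0,"dy":0,"dz":0,"ax":0,"ay":0,"az":0},{"dx":0,"dy":0,"dz":-0.5,"ax":0,"ay":0,"az":0},{"dx":0,"dy":0,"dz":-3,"ax":0,"ay":0,"az":0},{"dx":0,"dy":0,"dz":-7,"ax":0,"ay":0,"az":0},{"dx":0,"dy":0,"dz":-12,"ax":0,"ay":0,"az":0},{"dx":0,"dy":0,"dz":-17,"ax":0,"ay":0,"az":0},{"dx":0,"dy":0,"dz":-17,"ax":0,"ay":0,"az":0},{"dx":0,"dy":0,"dz":-17,"ax":0,"ay":0,"az":0}]' 3; python3 go.py .702,.180,.30,3.3
```

```text
clock: 15.2
position: [0.4804, 0.2565, 0.1332]
orientation: [-0.028, 1.0, -0.001, -0.0]
wrist_force: [-2.2, -7.9, 9.9]
finger_gap: 0.101
finger_force: 60.6
clock: 16.1
position: [0.4803, 0.26, 0.3038]
orientation: [-0.029, 1.0, 0.001, 0.001]
wrist_force: [-0.1, 0.7, -1.9]
finger_gap: 0.353
finger_force: 0.0
clock 16.10 pos [0.4803 0.26   0.3038] gap 0.353 F [-0.1  0.7 -1.9] yaw 3.28 tilt 0.21
.702,.180,.30,3.3 d [-21.67  -9.25   0.4 ] a [ 0.003  0.002 -0.   ]
```

```bash
python3 -m creep '[{"dx":-4,"dy":-1.8,"dz":0,"ax":0,"ay":0,"az":0},{"dx":-8,"dy":-3.6,"dz":0,"ax":0,"ay":0,"az":0},{"dx":-12,"dy":-5.4,"dz":0,"ax":0,"ay":0,"az":0},{"dx":-16,"dy":-7.2,"dz":0,"ax":0,"ay":0,"az":0},{"dx":-20,"dy":-9,"dz":0,"ax":0,"ay":0,"az":0},{"dx":-21.6,"dy":-9.2,"dz":0,"ax":0,"ay":0,"az":0},{"dx":-21.6,"dy":-9.2,"dz":0,"ax":0,"ay":0,"az":0},{"dx":-21.6,"dy":-9.2,"dz":0,"ax":0,"ay":0,"az":0}]' 0; python3 - <<'E'
from wr import *
np.set_printoptions(precision=3,suppress=True)
s=state();save('wrist','w4.png')
print(s['position'],s['orientation'])
for t,z in(('spent_rack_1',.207),('full_rack',.207),('reagent_bottle',.265),('basket',.145)):
    for d in silhouettes(t,'wrist'):
        cs=max(cv2.findContours(d['mask'].astype(np.uint8),cv2.RETR_EXTERNAL,cv2.CHAIN_APPROX_NONE)[0],key=len)[:,0]
        P=np.array([won(c,r,z,s) for c,r in cs])*1000
        b=cv2.minAreaRect(P.astype(np.float32)); print(t,d['score'],cv2.boxPoints(b).round().tolist())
E
```

```text
clock: 16.9
position: [0.6999, 0.1796, 0.3001]
orientation: [-0.028, 1.0, -0.0, -0.002]
wrist_force: [-0.1, 1.3, 0.2]
finger_gap: -0.001
finger_force: 0.0
[0.7  0.18 0.3 ] [-0.028  1.    -0.    -0.002]
spent_rack_1 0.68 [[553.0, 197.0], [557.0, 122.0], [565.0, 122.0], [561.0, 197.0]]
spent_rack_1 0.57 [[587.0, 238.0], [593.0, 115.0], [677.0, 119.0], [671.0, 243.0]]
full_rack 0.78 [[580.0, 102.0], [590.0, -34.0], [675.0, -28.0], [664.0, 108.0]]
reagent_bottle 0.69 [[620.0, 251.0], [670.0, 243.0], [685.0, 337.0], [635.0, 345.0]]
basket 0.68 [[530.0, 255.0], [541.0, 57.0], [566.0, 59.0], [554.0, 256.0]]
```

View pics/w4.png

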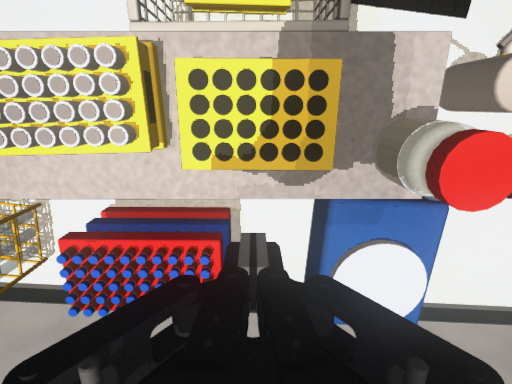

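The wrist view shows the left rack at about (260,115) with clear shelf behind it. The basket lies just beyond the front edge (columns 130–350), lined up with the rack. Same pull again.

```bash
python3 -m creep '[{"dx":0,"dy":0,"dz":4,"ax":0,"ay":0,"az":0},{"dx":0,"dy":0,"dz":8,"ax":0,"ay":0,"az":0},{"dx":0,"dy":0,"dz":11,"ax":0,"ay":0,"az":0},{"dx":0,"dy":0,"dz":11.8,"ax":0,"ay":0,"az":0},{"dx":0,"dy":0,"dz":11.8,"ax":0,"ay":0,"az":0},{"dx":0.5,"dy":0,"dz":11.8,"ax":0,"ay":0,"az":0},{"dx":1,"dy":0,"dz":11.8,"ax":0,"ay":0,"az":0},{"dx":1.5,"dy":0,"dz":11.8,"ax":0,"ay":0,"az":0},{"dx":2,"dy":0,"dz":11.8,"ax":0,"ay":0,"az":0},{"dx":2.5,"dy":0,"dz":11.8,"ax":0,"ay":0,"az":0},{"dx":3,"dy":0,"dz":11.8,"ax":0,"ay":0,"az":0}]' 0; python3 -m creep '[{"dx":1,"dy":0,"dz":0,"ax":0,"ay":0,"az":0},{"dx":2,"dy":0,"dz":0,"ax":0,"ay":0,"az":0},{"dx":3,"dy":0,"dz":0,"ax":0,"ay":0,"az":0},{"dx":4,"dy":0,"dz":0,"ax":0,"ay":0,"az":0},{"dx":5,"dy":0,"dz":0,"ax":0,"ay":0,"az":0},{"dx":6,"dy":0,"dz":0,"ax":0,"ay":0,"az":0},{"dx":7,"dy":0,"dz":0,"ax":0,"ay":0,"az":0},{"dx":8,"dy":0,"dz":0,"ax":0,"ay":0,"az":0},{"dx":9,"dy":0,"dz":0,"ax":0,"ay":0,"az":0},{"dx":10,"dy":0,"dz":0,"ax":0,"ay":0,"az":0},{"dx":11,"dy":0,"dz":0,"ax":0,"ay":0,"az":0},{"dx":11,"dy":0,"dz":0,"ax":0,"ay":0,"az":0},{"dx":11,"dy":0,"dz":0,"ax":0,"ay":0,"az":0}]' 0; python3 -m creep '[{"dx":0,"dy":0,"dz":-4,"ax":0,"ay":0,"az":0},{"dx":0,"dy":0,"dz":-8,"ax":0,"ay":0,"az":0},{"dx":0,"dy":0,"dz":-12,"ax":0,"ay":0,"az":0},{"dx":0,"dy":0,"dz":-12,"ax":0,"ay":0,"az":0},{"dx":0,"dy":0,"dz":-12,"ax":0,"ay":0,"az":0}]' 3; python3 - <<'E'
from wr import *
np.set_printoptions(precision=3,suppress=True)
s=state();w=save('wrist','w5.png');t=grab_frame('scene')
print(s['position'],s['orientation'])
cv2.imwrite('pics/c5.png',np.hstack([cv2.resize(w,(400,300)),cv2.resize(t[110:260,200:400],(400,300))])[:,:,::-1])
E
python3 go.py .4795,.2595,.131,3.3
```

```text
clock: 18.25
position: [0.6719, 0.1776, 0.1857]
orientation: [-0.028, 1.0, 0.0, 0.002]
wrist_force: [4.1, 0.6, 4.5]
finger_gap: -0.001
finger_force: 2.8
clock: 19.55
position: [0.5601, 0.1713, 0.1836]
orientation: [-0.028, 1.0, -0.0, -0.001]
wrist_force: [-0.7, 0.1, 0.5]
finger_gap: 0.001
finger_force: 0.0
clock: 20.05
position: [0.5615, 0.1714, 0.3046]
orientation: [-0.028, 1.0, 0.0, 0.0]
wrist_force: [-0.3, -0.5, -0.8]
finger_gap: 0.353
finger_force: 0.0
[0.561 0.171 0.305] [-0.028  1.     0.     0.   ]
clock 20.15 pos [0.5604 0.1712 0.3027] gap 0.349 F [ 0.3  0.9 -0.6] yaw 3.23 tilt 0.16
.4795,.2595,.131,3.3 d [ 7.54  9.29 17.18] a [-0.001 -0.003 -0.001]
```

View pics/c5.png

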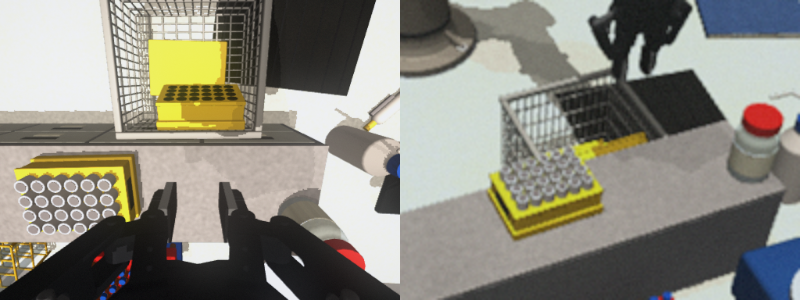

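The second rack lies in the basket, leaning on the rear wall below the rim (crop px 155–242, 85–130). The full rack and jar are undisturbed. I'll regrip the +y rim nearer the front, away from that rack.

```bash
python3 - <<'E'
from wr import *
s={'position':[.5608,.1713,.3035],'orientation':[-.028,1,0,0]}
print(np.round([won(c*1.28,r*1.28,.145,s) for c,r in((267,137),(261,0),(117,138),(98,0))],3).tolist())
E
python3 go.py .455,.2575,.30,3.3
```

```text
[[0.551, 0.265], [0.391, 0.234], [0.564, 0.061], [0.402, 0.047]]
clock 20.15 pos [0.5604 0.1712 0.3027] gap 0.349 F [ 0.3  0.9 -0.6] yaw 3.23 tilt 0.16
.455,.2575,.30,3.3 d [10.04  9.21  0.29] a [-0.001 -0.003 -0.001]
```

```bash
python3 -m creep '[{"dx":3,"dy":3,"dz":0,"ax":0,"ay":0,"az":0},{"dx":6,"dy":6,"dz":0,"ax":0,"ay":0,"az":0},{"dx":10,"dy":9.1,"dz":0,"ax":0,"ay":0,"az":0},{"dx":10,"dy":9.1,"dz":4,"ax":0,"ay":0,"az":0},{"dx":10,"dy":9.1,"dz":8,"ax":0,"ay":0,"az":0},{"dx":10,"dy":9.1,"dz":12,"ax":0,"ay":0,"az":0},{"dx":10,"dy":9.1,"dz":14,"ax":0,"ay":0,"az":0},{"dx":10,"dy":9.1,"dz":16,"ax":0,"ay":0,"az":0},{"dx":10,"dy":9.1,"dz":17,"ax":0,"ay":0,"az":0},{"dx":10,"dy":9.1,"dz":17,"ax":0,"ay":0,"az":0}]' 3.5;python3 -m creep '[{"dx":0,"dy":0,"dz":0,"ax":0,"ay":0,"az":0},{"dx":0,"dy":0,"dz":0,"ax":0,"ay":0,"az":0},{"dx":0,"dy":0,"dz":0,"ax":0,"ay":0,"az":0},{"dx":0,"dy":0,"dz":0,"ax":0,"ay":0,"az":0},{"dx":0,"dy":0,"dz":0,"ax":0,"ay":0,"az":0}]' 0.3; python3 go.py .36,.42,.131,-3
```

```text
clock: 21.15
position: [0.4549, 0.2556, 0.1323]
orientation: [-0.028, 1.0, -0.001, -0.002]
wrist_force: [-0.0, 0.0, 0.4]
finger_gap: 0.413
finger_force: 0.0
clock: 21.65
position: [0.4564, 0.2562, 0.1348]
orientation: [-0.028, 1.0, 0.0, 0.0]
wrist_force: [-0.8, -4.2, 3.5]
finger_gap: 0.098
finger_force: 59.4
clock 21.65 pos [0.4564 0.2562 0.1348] gap 0.098 F [-0.8 -4.2  3.5] yaw 3.19 tilt 0.02
.36,.42,.131,-3 d [ 8.72 16.89  0.38] a [0.    0.    0.108]
```

```bash
python3 -m creep '[{"dx":0.8,"dy":0.4,"dz":0,"ax":0,"ay":0,"az":0},{"dx":1.8,"dy":1.4,"dz":0,"ax":0,"ay":0,"az":0},{"dx":2.8,"dy":2.8,"dz":0,"ax":0,"ay":0,"az":0.01},{"dx":3.6,"dy":4.4,"dz":0,"ax":0,"ay":0,"az":0.02},{"dx":4.2,"dy":6,"dz":0,"ax":0,"ay":0,"az":0.03},{"dx":4.8,"dy":7.6,"dz":0,"ax":0,"ay":0,"az":0.045},{"dx":5.4,"dy":9.2,"dz":0,"ax":0,"ay":0,"az":0.06},{"dx":6,"dy":10.8,"dz":0,"ax":0,"ay":0,"az":0.075},{"dx":6.5,"dy":12.4,"dz":0,"ax":0,"ay":0,"az":0.09},{"dx":7,"dy":14,"dz":0,"ax":0,"ay":0,"az":0.1},{"dx":7.4,"dy":15.6,"dz":0,"ax":0,"ay":0,"az":0.108},{"dx":7.7,"dy":16.8,"dz":0,"ax":0,"ay":0,"az":0.108},{"dx":7.7,"dy":16.8,"dz":0,"ax":0,"ay":0,"az":0.108},{"dx":7.7,"dy":16.8,"dz":0,"ax":0,"ay":0,"az":0.108}]'
python3 -m creep '[{"dx":0,"dy":0,"dz":0,"ax":0,"ay":0,"az":0},{"dx":0,"dy":0,"dz":0,"ax":0,"ay":0,"az":0},{"dx":0,"dy":0,"dz":-0.5,"ax":0,"ay":0,"az":0},{"dx":0,"dy":0,"dz":-3,"ax":0,"ay":0,"az":0},{"dx":0,"dy":0,"dz":-7,"ax":0,"ay":0,"az":0},{"dx":0,"dy":0,"dz":-12,"ax":0,"ay":0,"az":0},{"dx":0,"dy":0,"dz":-17,"ax":0,"ay":0,"az":0},{"dx":0,"dy":0,"dz":-17,"ax":0,"ay":0,"az":0}]' 3
python3 -m creep '[{"dx":-2,"dy":-4,"dz":0,"ax":0,"ay":0,"az":0},{"dx":-4,"dy":-8,"dz":0,"ax":0,"ay":0,"az":0},{"dx":-6,"dy":-12,"dz":0,"ax":0,"ay":0,"az":0},{"dx":-8,"dy":-16,"dz":0,"ax":0,"ay":0,"az":0},{"dx":-9,"dy":-20,"dz":0,"ax":0,"ay":0,"az":0},{"dx":-10,"dy":-24,"dz":0,"ax":0,"ay":0,"az":0},{"dx":-10,"dy":-28,"dz":0,"ax":0,"ay":0,"az":0},{"dx":-10,"dy":-32,"dz":0,"ax":0,"ay":0,"az":0},{"dx":-10,"dy":-36,"dz":0,"ax":0,"ay":0,"az":0},{"dx":-10,"dy":-40,"dz":0,"ax":0,"ay":0,"az":0},{"dx":-10,"dy":-44,"dz":0,"ax":0,"ay":0,"az":0},{"dx":-10,"dy":-44,"dz":0,"ax":0,"ay":0,"az":0}]' 3
python3 - <<'E'
from h import *
t=grab_frame('top')
cv2.imwrite('pics/c6.png',cv2.resize(t[130:300,80:400],(800,425),interpolation=cv2.INTER_CUBIC)[:,:,::-1])
E
```

```text
clock: 23.05
position: [0.3686, 0.421, 0.1349]
orientation: [0.025, 1.0, 0.001, -0.001]
wrist_force: [-1.4, -2.0, 4.2]
finger_gap: 0.097
finger_force: 59.8
clock: 23.85
position: [0.3727, 0.4226, 0.312]
orientation: [0.026, 1.0, 0.006, 0.003]
wrist_force: [-0.2, 1.1, -0.1]
finger_gap: 0.354
finger_force: 0.0
clock: 25.05
position: [0.4462, -0.0301, 0.3045]
orientation: [0.03, 1.0, 0.0, 0.0]
wrist_force: [0.6, 0.8, -0.4]
finger_gap: 0.352
finger_force: 0.0
```

View pics/c6.png

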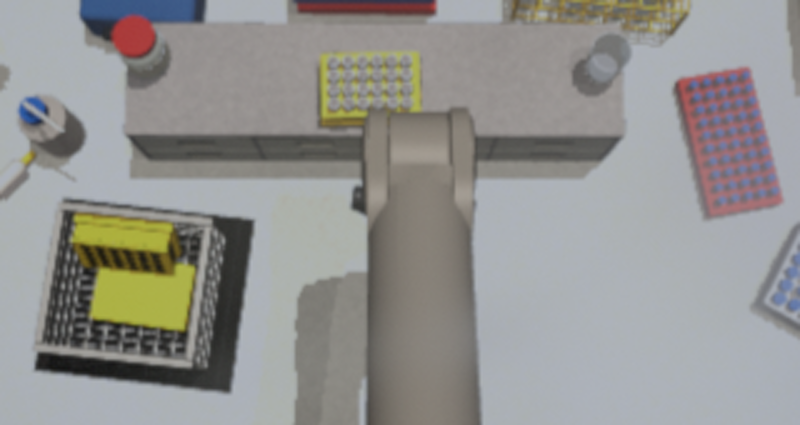

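The basket stands on the mat with both racks in it, one flat and one leaning on the rear wall. The rim corners are at about (62,202), (214,217), (193,366) and (38,348). Everything else is in place, so I'll check the numbers next.

```bash
python3 - <<'E'
from h import *
P=np.array([onz('top',(130+(v+.5)/2.5-.5,80+(u+.5)/2.5-.5),.145)[:2] for u,v in((62,202),(214,217),(193,366),(38,348))])
print(P.round(3).tolist(),P.mean(0),[round(np.hypot(*(P[(i+1)%4]-P[i])),3) for i in range(4)])
E
python3 go.py
```

```text
[[0.466, 0.414], [0.458, 0.219], [0.27, 0.228], [0.281, 0.423]] [0.3685646  0.32101573] [np.float64(0.195), np.float64(0.188), np.float64(0.195), np.float64(0.185)]
clock 25.10 pos [ 0.4466 -0.0271  0.3044] gap 0.353 F [ 0.2  1.9 -0.7] yaw -3.29 tilt 0.07
```

The basket centre is at (0.369, 0.321) and the mat centre at (0.368, 0.325), well within tolerance. The arm is clear.

```bash
python3 -m creep '[{"dx":0,"dy":0,"dz":0,"ax":0,"ay":0,"az":0},{"dx":0,"dy":0,"dz":0,"ax":0,"ay":0,"az":0},{"dx":0,"dy":0,"dz":0,"ax":0,"ay":0,"az":0},{"dx":0,"dy":0,"dz":0,"ax":0,"ay":0,"az":0}]'; python3 -c "from rig import job_done;print(job_done())"
```

```text
clock: 25.5
position: [0.4471, -0.0238, 0.3042]
orientation: [0.025, 1.0, -0.0, -0.0]
wrist_force: [-1.1, 0.1, -0.3]
finger_gap: 0.352
finger_force: 0.0
the job is handed in; nothing more can be done
None
```

I handed the job in at 25.5 s: both spent racks are in the basket, which stands on the mat within about 5 mm of centre; nothing else looked disturbed in the last views, but the hand-in returned no verdict.

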